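Pull the drying booth's sash down with the hooked rod

ROBOT

A 6-joint arm with a two-finger parallel gripper is mounted at the origin on the work surface; the furniture and walls round the work are solid. World frame = base frame: x ahead of the robot, y to its left, z up, the work surface at z = 0. Lengths are in m, angles in degrees, forces in N, time in s.
With the tool pointing down it reaches from about 0.4 to 0.825 m from the base axis. Payload 7 kg.
Tool frame: the origin (TCP) lies between the finger pads; the fingertips stand 14 mm ahead of it and the grasp point (between the pads) lies 5 mm behind it; z points along the fingers, y is the line along which they close (so a half turn about z gives the same grasp; the last joint's range is limited). The gripper opens to 88 mm and grips with 3 to 60 N. Pads are 19 mm wide; open, the fingers measure 130 mm over their backs; the gripper's body (78 mm by 193 mm) begins 47 mm behind the grasp point.
Start: joints at [-55.915, 20.546, 0.682, 0, -70.136, -16.507], TCP at [0.204, -0.643, 0.241] pointing down, gripper open.
Joint ranges: [-176.03, 176.03], [-82.01, 121.73], [-58.28, 71.71], [-173.87, 95.51], [-174.79, -0.11], [-173.66, 173.66]. Speed limits (degrees/s): [136.94, 136.94, 172.46, 180, 180, 180].

INTERFACE

Orientations are given as [roll, pitch, yaw] about the fixed x, y, z axes, in that order (R = Rz(yaw) Ry(pitch) Rx(roll)).
In Python, from plant import status, cams, job gives the robot as it stands. The module is installed in compiled form; this text tells all that it offers.
- The arm moves only by the tool step_arm, never from a script. Its arguments are lists of equal length, an entry for each row: "xyz": the shift along the tool's x, y, z each as a share of 20 cm, from -1 to 1, a list of three; "yaw": the turn about the tool's z as a share of 360 degrees, from -1 to 1; "claw": the closure, from -1 (fully open) to 1 (shut). A call has 1 to 20 rows; each row is the pose to reach, as a shift and turn from the pose commanded when the call began, along the tool's axes at that moment, turning the shorter way round; what a row does not reach only later rows make up. A row lasts 1/12 s, in which the tool goes at most 41.7 mm and 7.16 degrees, less where a joint would pass 70% of its speed; a pose out of reach is approached as far as the arm can. A call with a number of a shift or a turn outside -1 to 1 is refused whole. A call with a gripper value outside its range is refused whole. The fingers move at their own pace and stop on an object; "grip_force" is the grip in N (left out, the last holds). Time passes only in rows, so rows that repeat a pose let the fingers close. It gives the time, the measured TCP pose, the force, the opening and the grip force at its end, in the units of the state.
- status.get_state(): the state, without advancing time (a new reading comes with each control period).
- cams.capture(name): name is "scene" or "top" or "wrist"; returns (picture, depth): 400x640x3 uint8, blue, green, red; 400x640 float32, m along the optical axis (not along the pixel's ray), 0 where there is no reading.
- cams.calibration(name): a dict with "mtx" (3x3 intrinsics, pixels), "camera_from_world" (4x4, takes a point from world to camera coordinates); the wrist camera has in their place "T_tool_cam" (4x4, takes a point from camera to tool coordinates, whose origin is the TCP and whose axes are the flange's). Camera axes: x right, y down, z forward; pixel columns grow to the right and rows downward; lengths in m; the calibration is good to about 2 mm. A picture is of the moment at which its call begins: read the wrist's pose just before it. calibration takes no time and is no camera call.
- job.close_job(): hands the job in; it is judged then, once.
The state is a dict: "time_s": time; "joints": joint angles; "qd": joint speeds; "joint_torque": joint torques, N m; "tcp_pos": TCP position; "eef_rot": TCP orientation; "contact_force": force on the tool from outside, world axes, zero at the start; "moment": the same for the moment, N m; "gripper_width": finger opening in m; "gripper_force": force on a finger pad.
Only numpy, scipy, OpenCV 4.12 (cv2) and the standard library are available. Lean on these libraries where they do the work, as an engineer would, in place of code of your own. Each camera call takes 0.05 s, during which the arm holds its last target. There are 200 camera calls.

TASK

Fresh lacquer is drying in the booth on the bench riser and its sash must be shut against dust: take the hooked rod from its forked stand, put its hook down through the ring on the raised sash and pull the sash fully down onto its sill. Then unhook without lifting the sash again and lay the rod back in both forks of its stand, hook end the same way round and pointing down as before. Touch the booth with nothing but the rod, and leave the other things on the bench where they are.

Things in the scene. Friction and masses are not known exactly. Their poses are not given: they have to be found in the camera images.
- rod_grip (a point): Hooked rod, point to grip, on its axis. Own x along the rod to the hook end; z up as it lies in its stand. Wooden handle 16 mm wide (y), 18 mm high, from x = -80 to +45 mm, then an 8 mm round steel shaft to x = 109 mm, where a 7 mm thick prong turns down to 30 mm below the axis, leaning 20 degrees back. 0.1 kg, balances near this point; it lies up to 6 mm off along its place at the start.
- hook_tip (a point): Middle of the end of the hook's prong, in the rod at x = 100, y = 0, z = -30 mm from rod_grip; the end is round, 3.5 mm radius.
- hook_bend (a point): Point on the rod's axis above the hook, in the rod at x = 105, y = 0, z = 0 mm from rod_grip.
- stand_axis (a point): Rod stand, fixed; dark base 170 x 62 mm, 8 mm high, two steel forks open upward. Point 72 mm above the table, where rod_grip belongs; x to the hook end, z up. Rear fork (x = -58 mm, slot 19.5 mm) carries the handle, front fork (x = +70 mm, slot 11.5 mm) the shaft; 8 mm thick along x, mouths flare to 30 mm or more, tips up to 24 mm above the point; 50 mm free along the handle each way.
- booth: Drying booth, fixed on the riser: white box 240 mm wide, 115 mm deep; origin at the centre of its underside, x front to back. A canopy juts 170 mm forward of the origin, 90 mm past the ring's middle, underside 224 mm above the origin, 94 mm above the raised ring: an upright hand hits it, so tilt the hand back 20 to 50 degrees and let the rod rise to the ring. Duct on top up to 330 mm above the origin.
- bench_riser: Fixed shelf on legs along the table's back edge: board 165 mm deep (x), 760 mm wide (y), 18 mm thick, top 210 mm above the table; origin on the table under the board's centre.
- sash (a joint): Clear sash in the booth's front, in m: 0 = fully raised, 0.1 = fully down on the sill. It slides straight down in side guides, is counterbalanced and stays where it is left; moving it either way takes about 2 N, plus 3 N per m/s.
- ring (a point): Centre of the steel ring in the middle of the sash's bottom rail. It lies level (hole vertical): hole 24 mm across, bar 6 mm thick, 36 mm over all, centre 25 mm in front of the rail's face. Own axes: x to the back of the booth, z up. It moves with the sash; with the sash down it is 30 mm above the riser board.
- charm_tray: Bystander: loose black open tray of charms, 68 x 76 mm, 54 mm high; origin at the centre of its underside.
- glue_bottle: Bystander: loose white squeeze bottle, 33 mm across, 102 mm high; origin at the centre of its underside.
- spool: Bystander: loose spool of thread, 36 mm across, 44 mm high; origin at the centre of its underside.

How it is judged (in metres and radians):
On the way, in this order (a step that is already met when the one before it is completed fails the run):
1. the hook's prong is down through the ring, the sash still raised (horizontal distance between hook_tip and ring below 0.018 m and z of hook_tip in the frame of ring below -0.006 m and z of hook_bend in the frame of ring above 0.003 m and value of joint sash below 0.08 m), for 0.1 s.
2. the sash is fully down, within 4 mm, with the hook still in the ring (value of joint sash above 0.096 m and horizontal distance between hook_tip and ring below 0.018 m and z of hook_tip in the frame of ring below -0.004 m), for 0.1 s.
At the end, for the whole second after the job is handed in: the sash is fully down (within 4 mm of its stop) and the rod lies at rest in both forks of its stand: grip point within 6 mm sideways and 5 mm in height of its place, 35 mm back to 22 mm forward along it, hook end at the front and pointing down within 0.2 rad (value of joint sash above 0.096 m and x of rod_grip in the frame of stand_axis between -0.035 and 0.022 m and y of rod_grip in the frame of stand_axis between -0.006 and 0.006 m and z of rod_grip in the frame of stand_axis between -0.005 and 0.005 m and x of hook_tip in the frame of stand_axis above 0.06 m and z of hook_tip in the frame of rod_grip below -0.02 m and angle between rod_grip's own z axis and vertical below 0.2 rad and linear speed of rod below 0.02 m/s); the robot touches nothing.
It fails at once if the hand or the arm touches the booth or its sash (contact force between any of the fingers, the arm and booth above 1 N).
It fails at once if a bystander is moved by more than 30 mm (distance of any of charm_tray, glue_bottle, spool from where it was at the start of the episode above 0.03 m).
It also fails if it takes over 61 s, if anything falls off the work surface, if the arm or the gripper's body presses on something with over 40 N, if the wrist force passes 120 N, or if a joint passes its speed limit or range.

## Working session

There is one attempt and no reset: what is moved stays moved. The work goes in short steps, Python scripts to look and compute and a tool call to move; the robot and the scene stay as the last step left them, time stands still between calls to the robot, and variables do not carry over. Pictures are saved under pics/ and viewed, at most 10 in all, crops included, and the job is handed in when it is done.

Besides the shell and the picture viewer there is one more tool, called after "Call:" as name(argument=value, ...) on one line, values as JSON. step_arm: Moves the arm, as the interface text tells. Shift numbers are shares of 20 cm and turn numbers shares of 360 degrees, none past 1 either way. Its arguments: {"type":"object","properties":{"xyz":{"type":"array"},"yaw":{"type":"array"},"claw":{"type":"array"},"grip_force":{"type":"number"}},"required":["xyz","yaw","claw"]}

```bash
mkdir -p pics; cat > h.py <<'E'
import numpy as np, cv2
from scipy.spatial.transform import Rotation as R
from plant import status, cams, job
def Tcw(name):
    c=cams.calibration(name); K=np.array(c["mtx"])
    if name=="wrist":
        s=status.get_state(); T=np.eye(4); T[:3,:3]=R.from_euler("xyz",s["eef_rot"],degrees=True).as_matrix(); T[:3,3]=s["tcp_pos"]
        return K,T@np.array(c["T_tool_cam"])
    return K,np.linalg.inv(np.array(c["camera_from_world"]))
def shot(name):
    K,T=Tcw(name); im,d=cams.capture(name); return np.array(im),np.array(d),K,T
def cloud(d,K,T):
    v,u=np.mgrid[:d.shape[0],:d.shape[1]]
    p=np.stack([(u-K[0,2])/K[0,0]*d,(v-K[1,2])/K[1,1]*d,d],-1)
    return p@T[:3,:3].T+T[:3,3]
def ray(uv,z,K,T):
    r=T[:3,:3]@np.linalg.inv(K)@np.array([uv[0],uv[1],1.]); return T[:3,3]+r*(z-T[2,3])/r[2]
E
python3 - <<'E'
from h import *
print(status.get_state())
print(cams.calibration("wrist"))
for n in["scene","top","wrist"]:
    im,d,K,T=shot(n); cv2.imwrite(f"pics/{n}0.png",im); np.savez(f"{n}0.npz",im=im,d=d,K=K,T=T); print(n,T[:3,3].round(3),T[:3,2].round(2),K[0,0])
E
```

```text
{'time_s': 0.0, 'joints': array([-5.59137814e+01,  2.05909197e+01,  6.34297941e-01, -1.98757386e-02,
       -7.01356436e+01, -1.65077890e+01]), 'qd': array([ 0.05504063,  0.02580257,  0.02627236, -0.03257907,  0.00737609,
        0.04427613]), 'joint_torque': array([ 2.39204292e-04, -5.82720137e+01,  2.93059820e+01,  6.99726328e+00,
        6.93379756e-03, -2.45358196e-04]), 'tcp_pos': array([ 0.20370444, -0.64304542,  0.23963324]), 'eef_rot': array([ 1.79906228e+02, -8.30494024e-03, -1.62428332e+02]), 'contact_force': array([ 1.55001896,  0.16078173, -0.85307712]), 'moment': array([-0.05608219, -0.02446878, -0.04894011]), 'gripper_force': 0.0, 'gripper_width': 0.08759915436405237}
{'mtx': array([[302.48980044,   0.        , 325.70053033],
       [  0.        , 302.48980044, 198.82086836],
       [  0.        ,   0.        ,   1.        ]]), 'T_tool_cam': array([[ 6.15298499e-04, -9.61053358e-01, -2.76362197e-01,
         7.49437166e-02],
       [ 9.99999675e-01,  7.35485490e-04, -3.31241039e-04,
         1.14110025e-03],
       [ 5.21600698e-04, -2.76361903e-01,  9.61053498e-01,
        -1.43660244e-01],
       [ 0.00000000e+00,  0.00000000e+00,  0.00000000e+00,
         1.00000000e+00]])}
scene [-0.145  0.426  0.884] [ 0.64 -0.42 -0.64] 454.6282405608419
top [-0.165  0.282  1.154] [ 0.57 -0.24 -0.78] 482.2897770251698
wrist [ 0.132 -0.665  0.383] [ 0.26  0.08 -0.96] 302.4898004418453
```

View pics/scene0.png

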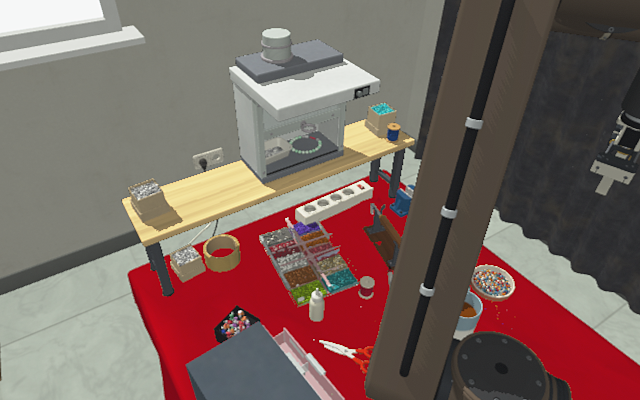

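View pics/top0.png

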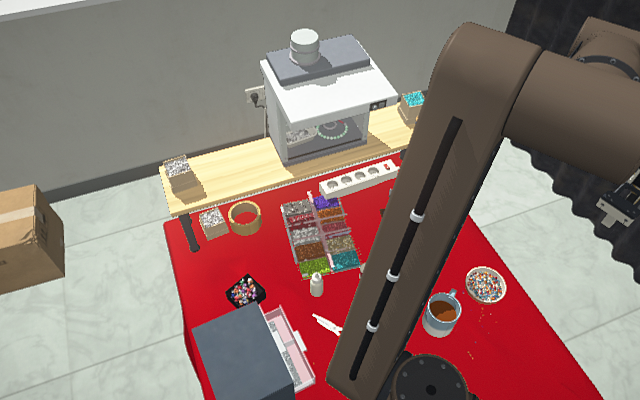

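The scene view shows the booth at about (300,110) on the riser, bottle at (317,305), tray at (237,322) and the stand at about (383,235), half hidden by the arm. I'll measure it and the booth from depth.

```bash
python3 - <<'E'
from h import *
z=np.load("scene0.npz"); P=cloud(z["d"],z["K"],z["T"])
for n,(u,v) in dict(canopyFL=(248,107),canopyFR=(378,82),canopyBL=(232,70),canopyBR=(335,45),ring=(308,128),railmid=(305,150),booth_fl_bottom=(262,176),riserFL=(147,240),riserFR=(415,137),standlo=(385,262),standhi=(378,208),spool=(367,280),bottle=(317,300),tray=(237,322),spool2=(393,128),duct=(276,35),cabinet=(240,350),base=(400,250)).items(): print(n,P[v,u].round(3))
m=(P[...,2]>0.03)&(P[...,2]<0.14)
for v in range(200,270,6): print(v,[tuple((P[v,u]*1000).astype(int)) for u in range(368,400,5)])
E
```

```text
canopyFL [0.692 0.053 0.394]
canopyFR [ 0.539 -0.183  0.458]
canopyBL [0.748 0.059 0.46 ]
canopyBR [ 1.65  -0.865  0.035]
ring [ 0.765 -0.151  0.24 ]
railmid [ 0.696 -0.098  0.225]
booth_fl_bottom [0.648 0.052 0.231]
riserFL [0.608 0.347 0.205]
riserFR [ 1.548 -1.437 -0.625]
standlo [ 0.426 -0.176  0.004]
standhi [ 0.603 -0.295  0.005]
spool [ 0.379 -0.076  0.042]
bottle [-0.145  0.426  0.884]
tray [0.433 0.239 0.046]
spool2 [ 0.628 -0.334  0.252]
duct [ 0.699 -0.028  0.536]
cabinet [0.296 0.286 0.163]
base [0.156 0.083 0.429]
200 [(np.int64(646), np.int64(-291), np.int64(6)), (np.int64(638), np.int64(-304), np.int64(6)), (np.int64(631), np.int64(-318), np.int64(5)), (np.int64(629), np.int64(-337), np.int64(-1)), (np.int64(622), np.int64(-350), np.int64(-2)), (np.int64(613), np.int64(-363), np.int64(-1)), (np.int64(568), np.int64(-337), np.int64(41))]
206 [(np.int64(622), np.int64(-273), np.int64(8)), (np.int64(560), np.int64(-234), np.int64(70)), (np.int64(606), np.int64(-297), np.int64(8)), (np.int64(529), np.int64(-242), np.int64(90)), (np.int64(605), np.int64(-337), np.int64(-8))
[... 2685 characters left out ...]
p.int64(156), np.int64(84), np.int64(421))]
260 [(np.int64(456), np.int64(-144), np.int64(1)), (np.int64(450), np.int64(-155), np.int64(0)), (np.int64(441), np.int64(-165), np.int64(2)), (np.int64(436), np.int64(-178), np.int64(0)), (np.int64(423), np.int64(-183), np.int64(9)), (np.int64(411), np.int64(-188), np.int64(17)), (np.int64(152), np.int64(87), np.int64(414))]
266 [(np.int64(439), np.int64(-130), np.int64(2)), (np.int64(436), np.int64(-145), np.int64(-3)), (np.int64(428), np.int64(-155), np.int64(-2)), (np.int64(420), np.int64(-165), np.int64(0)), (np.int64(409), np.int64(-171), np.int64(6)), (np.int64(404), np.int64(-185), np.int64(2)), (np.int64(147), np.int64(90), np.int64(408))]
```

```bash
python3 - <<'E'
import cv2
a=cv2.imread("pics/scene0.png")
x=cv2.resize(a[20:190,220:430],None,fx=2.8,fy=2.8,interpolation=cv2.INTER_CUBIC)
cv2.imwrite("pics/crop1.png",x)
E
```

```text
(no output)
```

View pics/crop1.png

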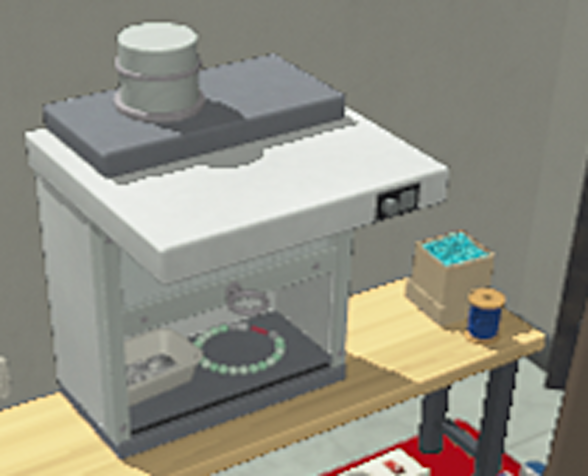

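The crop shows the canopy front edge from scene pixel (279,116) to (379,83), ring at (308,127), booth's front-left foot at (265,180). Now fit booth yaw and ring, and rod axis.

```bash
python3 - <<'E'
from h import *
for n in("scene","top"):
    z=np.load(n+"0.npz"); im,d,K,T=[z[k] for k in("im","d","K","T")]; P=cloud(d,K,T)
    print(n)
    # canopy top: white, z .44-.50
    g=im.astype(int).min(-1)
    m=(P[...,2]>.40)&(P[...,2]<.50)&(P[...,0]>.4)&(P[...,0]<.9)&(abs(P[...,1]+.05)<.3)&(d>0)&(g>150)
    print("z pct",np.percentile(P[m][:,2],[2,20,50,80,98]).round(3))
    r=cv2.minAreaRect((P[m][:,:2]*1000).astype(np.float32)); print("canopy",r,cv2.boxPoints(r).round(0).tolist())
    # sash rail/ring: points within opening
    m=(P[...,2]>.325)&(P[...,2]<.36)&(P[...,0]>.5)&(P[...,0]<.75)&(P[...,1]>-.15)&(P[...,1]<.02)&(d>0)
    v,u=np.nonzero(m)
    print("ringlevel",len(u),[(a,b,*(P[b,a]*1000).round().astype(int).tolist()) for a,b in list(zip(u,v))[::max(1,len(u)//25)]])
    # riser front edge
    m=(abs(P[...,2]-.21)<.006)&(P[...,0]>.4)&(P[...,0]<.95)&(d>0)
    r=cv2.minAreaRect((P[m][:,:2]*1000).astype(np.float32)); print("riser",cv2.boxPoints(r).round(0).tolist())
    # dark base of stand & rod
    m=(P[...,2]>.055)&(P[...,2]<.1)&(P[...,0]>.38)&(P[...,0]<.62)&(P[...,1]<-.15)&(P[...,1]>-.3)
    v,u=np.nonzero(m)
    print("rod",len(u)); 
    hsv=cv2.cvtColor(im,cv2.COLOR_BGR2HSV)
    for a,b in list(zip(u,v))[::max(1,len(u)//12)]: print(a,b,(P[b,a]*1000).round().astype(int).tolist(),hsv[b,a].tolist())
E
```

```text
scene
z pct [0.411 0.46  0.461 0.462 0.463]
canopy ((651.0247192382812, -65.21138000488281), (258.1820373535156, 226.08154296875), 88.54788970947266) [[535.0, -191.0], [761.0, -197.0], [767.0, 61.0], [541.0, 67.0]]
ringlevel 844 [(np.int64(330), np.int64(106), 658, -145, 357), (np.int64(323), np.int64(110), 657, -124, 353), (np.int64(316), np.int64(112), 657, -105, 353), (np.int64(325), np.int64(113), 657, -130, 343), (np.int64(331), np.int64(114), 658, -149, 334), (np.int64(297), np.int64(116), 661, -54, 355), (np.int64(330), np.int64(116), 658, -146, 330), (np.int64(325), np.int64(117), 654, -129, 333), (np.int64(316), np.int64(118), 654, -103, 339), (np.int64(306), np.int64(119), 659, -78, 341), (np.int64(295), np.int64(120), 663, -50, 345), (np.int64(284), np.int64(121), 660, -19, 353), (np.int64(317), np.int64(121), 654, -106, 330), (np.int64(299), np.int64(122), 657, -57, 341), (np.int64(285), np.int64(123), 660, -22, 347), (np.int64(271), np.int64(124), 660, 15, 355), (np.int64(304), np.int64(124), 643, -63, 340), (np.int64(293), np.int64(125), 656, -40, 338), (np.int64(280), 
[... 2265 characters left out ...]
p.int64(129), 618, -58, 337), (np.int64(330), np.int64(129), 612, -60, 342), (np.int64(332), np.int64(129), 610, -65, 341)]
riser [[540.0, 350.0], [722.0, -1429.0], [952.0, -1406.0], [770.0, 373.0]]
rod 13
390 189 [575, -240, 74] [95, 18, 186]
389 190 [573, -236, 73] [12, 55, 116]
390 190 [571, -238, 74] [92, 26, 137]
391 190 [568, -239, 78] [75, 8, 124]
389 191 [574, -237, 67] [176, 31, 125]
390 191 [569, -237, 73] [96, 19, 131]
389 192 [576, -239, 59] [175, 24, 140]
390 192 [565, -235, 74] [98, 16, 129]
389 193 [573, -238, 59] [175, 23, 142]
390 193 [564, -235, 71] [60, 6, 119]
389 195 [542, -217, 96] [170, 30, 102]
388 196 [541, -214, 93] [3, 145, 141]
389 196 [538, -215, 97] [25, 20, 77]
```

```bash
cat >> h.py <<'E'
def plan(pos,yaw,s=None):
    s=s or status.get_state(); M=R.from_euler("xyz",s["eef_rot"],degrees=True).as_matrix()
    d=M.T@(np.array(pos)-s["tcp_pos"]); dy=(yaw-s["eef_rot"][2]+180)%360-180
    print("shares",(d/.2).round(3),"turn",round(-dy/360,4),"rows",max(np.linalg.norm(d)/.0417,abs(dy)/7.16).round(1))
E
python3 -c "
from h import *
plan([.474,-.211,.28],165)"
```

```text
shares [-1.941  1.652 -0.199] turn 0.0905 rows 12.3
```

Call:
step_arm(xyz=[[-0.97, 0.826, -0.3], [-0.97, 0.826, -0.3], [-0.97, 0.826, -0.3], [-0.97, 0.826, -0.3], [-0.97, 0.826, -0.3], [-0.97, 0.826, -0.3], [-0.97, 0.826, -0.3]], yaw=[0.0905, 0.0905, 0.0905, 0.0905, 0.0905, 0.0905, 0.0905], claw=[-1, -1, -1, -1, -1, -1, -1])

```text
time_s: 0.73
tcp_pos: [0.3406, -0.4245, 0.3021]
eef_rot: [-180.0, 0.1, 165.1]
contact_force: [-0.1, -0.1, 0.3]
gripper_width: 0.0877
gripper_force: 0.0
```

```bash
python3 -c "
from h import *
print(status.get_state()['tcp_pos'],status.get_state()['eef_rot'])
plan([.474,-.211,.28],165)"
```

```text
[ 0.34059902 -0.42451093  0.30209138] [-1.79988546e+02  1.26433586e-01  1.65068912e+02]
shares [-0.369  1.203  0.111] turn 0.0002 rows 6.1
```

Call:
step_arm(xyz=[[-0.3, 0.95, 0.11], [-0.3, 0.95, 0.11], [-0.3, 0.95, 0.11], [-0.3, 0.95, 0.11], [-0.3, 0.95, 0.11], [-0.3, 0.95, 0.11], [-0.3, 0.95, 0.11]], yaw=[0, 0, 0, 0, 0, 0, 0], claw=[-1, -1, -1, -1, -1, -1, -1])

```text
time_s: 1.32
tcp_pos: [0.4467, -0.2578, 0.2782]
eef_rot: [180.0, -0.0, 165.2]
contact_force: [0.3, -0.2, 0.5]
gripper_width: 0.0879
gripper_force: 0.0
```

```bash
python3 - <<'E'
from h import *
im,d,K,T=shot("wrist"); P=cloud(d,K,T); cv2.imwrite("pics/w1.png",im); np.savez("w1.npz",im=im,d=d,K=K,T=T)
hsv=cv2.cvtColor(im,cv2.COLOR_BGR2HSV); m=(abs(hsv[...,0].astype(int)-14)<6)&(P[...,2]>.04)&(P[...,2]<.12)&(abs(P[...,0]-.48)<.15)&(abs(P[...,1]+.21)<.1)
print(status.get_state()["tcp_pos"],m.sum())
r=cv2.minAreaRect((P[m][:,:2]*1000).astype(np.float32)); print(r,cv2.boxPoints(r).round(1).tolist(),np.percentile(P[m][:,2],[5,50,95]))
E
```

```text
[ 0.44615299 -0.25879413  0.2783913 ] 1576
((462.5514831542969, -214.68324279785156), (17.70229721069336, 143.26773071289062), 78.50341033935547) [[390.6000061035156, -209.10000610351562], [531.0, -237.60000610351562], [534.5, -220.3000030517578], [394.1000061035156, -191.6999969482422]] [0.07424851 0.08004477 0.08144256]
```

View pics/w1.png

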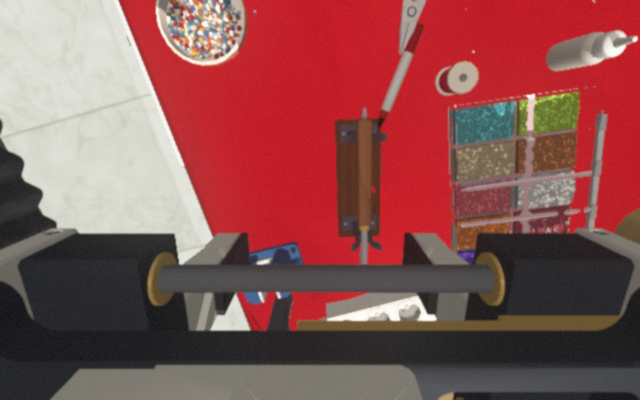

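The wrist view shows the rod along column ~364: handle from row 115 to 230, shaft and front fork below it, the rear fork at about row 130.

```bash
python3 - <<'E'
from h import *
z=np.load("w1.npz"); im,d,K,T=[z[k] for k in("im","d","K","T")]; P=cloud(d,K,T); hsv=cv2.cvtColor(im,cv2.COLOR_BGR2HSV)
for v in range(100,268,3):
    # rod columns: height > .06
    c=[u for u in range(350,382) if .055<P[v,u,2]<.11]
    mid=np.mean(c) if c else 364
    w=ray((mid,v),.08,K,T)
    print(v,len(c),(c[0],c[-1]) if c else "",(w*1000).round(1)[:2],hsv[v,int(round(mid))],[int(1000*P[v,u,2]) for u in range(346,386,4)])
E
```

```text
100 0  [ 372.5 -195. ] [179 213 194] [2, 1, 0, 1, 1, 2, 1, 0, 0, 1]
103 0  [ 375.5 -195.7] [178 213 196] [2, 2, 1, 1, 1, 0, 2, 1, 0, 1]
106 0  [ 378.5 -196.4] [179 197 193] [1, 0, 1, 1, 1, 2, 2, 1, 1, 9]
109 4 (362, 365) [ 381.4 -197.6] [178  32 142] [1, 1, 2, 1, 70, 2, 1, 1, 3, 8]
112 4 (362, 365) [ 384.4 -198.3] [176  25 142] [1, 0, 2, 2, 66, 1, 1, 2, 2, 10]
115 5 (362, 366) [ 387.6 -198.4] [174  27 134] [1, 2, 1, 1, 67, 77, 1, 3, 1, 10]
118 4 (362, 365) [ 390.6 -199.7] [178  42 110] [1, 1, 2, 5, 69, 4, 6, 6, 5, 9]
121 15 (357, 371) [ 393.8 -199.8] [  9 138 124] [6, 6, 7, 77, 78, 78, 80, 8, 7, 11]
124 15 (357, 371) [ 396.9 -200.5] [ 11 146 129] [5, 6, 7, 79, 79, 80, 79, 9, 6, 3]
127 15 (357, 371) [ 400.1 -201.2] [ 11 150 126] [10, 8, 8, 78, 79, 78, 80, 9, 8, 4]
130 15 (357, 371) [ 403.2 -202. ] [ 11 151 125] [10, 11, 15, 79, 80, 80, 79, 10, 8, 3]
133 32 (350, 381) [ 406.8 -201.1] [ 10 145 125] [10, 55, 68, 77, 80, 80, 80, 76, 79, 85]
136 32 (350, 381) [ 410.  -201.8] [ 11 149 127] [89, 85, 77, 78, 81, 80, 80, 74, 83, 87]
139 31 (350, 381) [ 413.1 -202.7] [ 10 144 126] [89, 85, 78, 
[... 2815 characters left out ...]
28] [1, 0, 1, 82, 74, 75, 80, 83, 2, 0]
244 27 (352, 381) [ 537.5 -229.1] [  5  92 142] [1, 0, 89, 85, 73, 74, 80, 87, 90, 1]
247 24 (351, 381) [ 541.2 -231. ] [  2  31 131] [2, 2, 93, 84, 73, 76, 0, 88, 93, 1]
250 12 (351, 379) [ 543.8 -237.1] [179  94 149] [1, 1, 93, 1, 73, 74, 1, 0, 0, 2]
253 6 (361, 366) [ 548.4 -235.5] [175  22 139] [2, 1, 1, 0, 73, 74, 0, 1, 0, 1]
256 6 (361, 366) [ 552.4 -236.4] [173  23 136] [2, 1, 0, 0, 73, 74, 1, 0, 1, 1]
259 6 (361, 366) [ 556.4 -237.3] [172  20 139] [2, 2, 1, 1, 74, 73, 2, 1, 2, 1]
262 7 (360, 366) [ 560.3 -238.8] [173  22 138] [2, 1, 2, 2, 75, 74, 2, 2, 3, 2]
265 0  [ 564.7 -238.5] [172  36  78] [343, 343, 342, 343, 342, 343, 342, 342, 342, 342]
```

```bash
python3 - <<'E'
import cv2
a=cv2.imread("pics/w1.png")
cv2.imwrite("pics/crop2.png",cv2.resize(a[100:275,310:420],None,fx=3.4,fy=3.4,interpolation=cv2.INTER_CUBIC))
E
```

```text
(no output)
```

View pics/crop2.png

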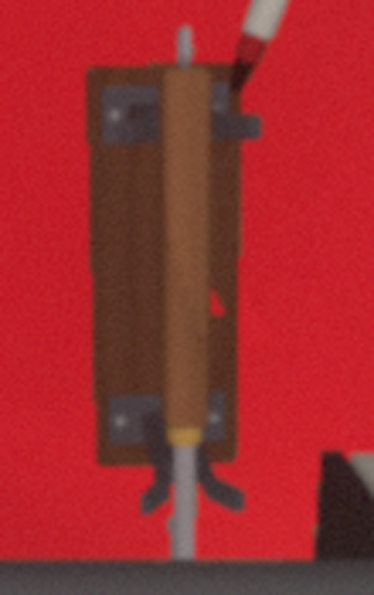

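```bash
python3 -c "
from h import *
plan([.429,-.208,.14],167.1)
plan([.429,-.208,.067],167.1)"
```

```text
shares [0.148 0.223 0.692] turn -0.0055 rows 3.6
shares [0.148 0.224 1.057] turn -0.0055 rows 5.2
```

Call:
step_arm(xyz=[[0.148, 0.223, 0.1], [0.148, 0.223, 0.4], [0.148, 0.223, 0.7], [0.148, 0.223, 0.7], [0.148, 0.223, 0.7], [0.148, 0.223, 0.7], [0.148, 0.223, 0.7]], yaw=[-0.0055, -0.0055, -0.0055, -0.0055, -0.0055, -0.0055, -0.0055], claw=[-1, -1, -1, -1, -1, -1, -1], grip_force=50)

```text
time_s: 1.95
tcp_pos: [0.4301, -0.2098, 0.1405]
eef_rot: [-180.0, 0.1, 166.9]
contact_force: [0.0, -0.1, 0.6]
gripper_width: 0.0875
gripper_force: 0.0
```

```bash
python3 - <<'E'
from h import *
im,d,K,T=shot("wrist"); P=cloud(d,K,T); cv2.imwrite("pics/w2.png",im)
M=np.linalg.inv(T)
for v in range(20,240,12):
    c=[u for u in range(250,400) if .074<P[v,u,2]<.086 and abs(P[v,u,1]+.21)<.03]
    if c: print(v,c[0],c[-1],(ray((np.mean(c),v),.08,K,T)*1000).round(1))
print(status.get_state()["tcp_pos"]); plan([.429,-.208,.067],167.1)
E
```

```text
152 326 330 [ 382.4 -196.5   80. ]
164 326 330 [ 390.4 -198.3   80. ]
176 317 339 [ 398.5 -200.2   80. ]
188 305 353 [ 406.9 -201.4   80. ]
200 304 353 [ 415.2 -204.2   80. ]
212 318 339 [ 424.  -205.6   80. ]
224 318 339 [ 432.8 -207.7   80. ]
236 318 339 [ 441.9 -209.7   80. ]
[ 0.43064739 -0.20972344  0.14103935]
shares [0.011 0.007 0.37 ] turn -0.0004 rows 1.8
```

Call:
step_arm(xyz=[[0.01, 0.01, 0.2], [0.01, 0.01, 0.37], [0.01, 0.01, 0.37], [0.01, 0.01, 0.37], [0.01, 0.01, 0.37], [0.01, 0.01, 0.37], [0.01, 0.01, 0.37], [0.01, 0.01, 0.37], [0.01, 0.01, 0.37], [0.01, 0.01, 0.37]], yaw=[0, 0, 0, 0, 0, 0, 0, 0, 0, 0], claw=[-1, -1, -1, 1, 1, 1, 1, 1, 1, 1], grip_force=10)

```text
time_s: 2.83
tcp_pos: [0.4277, -0.2063, 0.0651]
eef_rot: [180.0, 0.1, 167.0]
contact_force: [-0.2, -0.1, 0.4]
gripper_width: 0.0464
gripper_force: 0.0
```

Call:
step_arm(xyz=[[0, 0, 0], [0, 0, 0], [0, 0, 0], [0, 0, 0], [0, 0, 0], [0, 0, 0], [0, 0, 0], [-0.02, 0, 0], [-0.04, 0, 0], [-0.06, 0, 0], [-0.06, 0, 0], [-0.06, 0, 0]], yaw=[0, 0, 0, 0, 0, 0, 0, 0, 0, 0, 0, 0], claw=[1, 1, 1, 1, 1, 1, 1, 1, 1, 1, 1, 1])

```text
time_s: 3.83
tcp_pos: [0.4387, -0.2089, 0.0643]
eef_rot: [-180.0, -0.1, 167.0]
contact_force: [-3.3, 1.3, 2.4]
gripper_width: 0.0155
gripper_force: 10.0
```

Call:
step_arm(xyz=[[0, 0, 0], [0, 0, 0], [0, 0, 0], [0, 0, 0], [0.03, 0, 0], [0.06, 0, 0], [0.06, 0, 0], [0.06, 0, 0], [0.06, 0, 0], [0.06, 0, 0], [0.06, 0, 0], [0.06, 0, 0], [0.06, 0, 0]], yaw=[0, 0, 0, 0, 0, 0, 0, 0, 0, 0, 0, 0, 0], claw=[0.3, 0.3, 0.3, 0.3, 0.3, 0.3, 1, 1, 1, 1, 1, 1, 1], grip_force=60)

```text
time_s: 4.92
tcp_pos: [0.4272, -0.2062, 0.0646]
eef_rot: [-180.0, -0.0, 167.0]
contact_force: [-3.7, 1.7, 5.2]
gripper_width: 0.0151
gripper_force: 60.0
```

Call:
step_arm(xyz=[[0, 0, -0.05], [0, 0, -0.12], [0, 0, -0.25], [0, 0, -0.4], [0, 0, -0.6], [0, 0, -0.8], [0, 0, -0.8], [0, 0, -0.8]], yaw=[0, 0, 0, 0, 0, 0, 0, 0], claw=[1, 1, 1, 1, 1, 1, 1, 1])

```text
time_s: 5.58
tcp_pos: [0.4289, -0.2064, 0.2269]
eef_rot: [179.9, 0.3, 167.0]
contact_force: [0.0, -0.2, -1.0]
gripper_width: 0.0156
gripper_force: 60.0
```

```bash
python3 - <<'E'
from h import *
for n in("scene","wrist"):
    im,d,K,T=shot(n); cv2.imwrite(f"pics/{n}3.png",im); np.savez(n+"3.npz",im=im,d=d,K=K,T=T)
s=status.get_state();print(s["contact_force"],s["moment"],s["joints"])
plan([.40,-.10,.395],179)
E
```

```text
[ 0.3536207  -0.7773806  -1.47849811] [ 0.0671605   0.09805027 -0.07086247] [-1.92634049e+00  2.06071410e+00 -2.51489901e+01 -3.56883060e-02
 -6.28283831e+01 -1.01098176e+02]
shares [ 0.252  0.487 -0.855] turn -0.0334 rows 4.9
```

View pics/scene3.png

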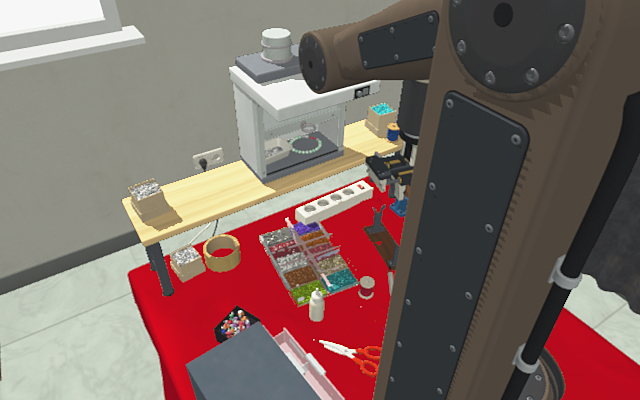

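```bash
python3 - <<'E'
from h import *
z=np.load("scene3.npz"); P=cloud(z["d"],z["K"],z["T"])
for u,v in [(306,62),(313,45),(322,62),(313,85),(330,55),(345,90),(365,60),(400,70),(400,45),(410,100),(412,130),(385,170),(378,165),(400,155),(440,20),(402,175),(380,25),(375,85)]: print(u,v,P[v,u].round(3))
m=(P[...,2]>.3)&(P[...,0]<.55)&(P[...,0]>.2)&(P[...,1]>-.35)
# arm points near the wrist: max x per height slab relative to TCP
for a in np.arange(.22,.9,.04):
    q=P[m&(abs(P[...,2]-a)<.02)]
    if len(q)>5: print(a.round(2),len(q),q[:,0].min().round(3),q[:,0].max().round(3),q[:,1].min().round(3),q[:,1].max().round(3))
E
```

```text
306 62 [0.448 0.055 0.587]
313 45 [0.428 0.055 0.621]
322 62 [0.403 0.054 0.603]
313 85 [0.428 0.054 0.556]
330 55 [0.393 0.047 0.616]
345 90 [ 0.542 -0.099  0.46 ]
365 60 [0.316 0.043 0.635]
400 70 [0.261 0.03  0.639]
400 45 [0.251 0.045 0.677]
410 100 [ 0.419 -0.162  0.475]
412 130 [ 0.404 -0.166  0.414]
385 170 [ 0.424 -0.127  0.319]
378 165 [ 0.444 -0.125  0.321]
400 155 [ 0.449 -0.191  0.32 ]
440 20 [0.079 0.175 0.778]
402 175 [ 0.41  -0.166  0.3  ]
380 25 [0.307 0.031 0.682]
375 85 [ 0.539 -0.176  0.452]
0.3 779 0.395 0.484 -0.206 -0.104
0.34 294 0.403 0.484 -0.197 -0.109
0.38 185 0.399 0.455 -0.193 -0.168
0.42 677 0.393 0.548 -0.188 0.061
0.46 1680 0.393 0.55 -0.191 0.062
0.5 442 0.393 0.457 -0.175 -0.158
0.54 282 0.393 0.47 -0.172 0.056
0.58 1248 0.321 0.482 -0.018 0.058
0.62 2679 0.225 0.479 -0.043 0.057
0.66 2401 0.202 0.412 0.011 0.047
0.7 2145 0.2 0.346 0.012 0.048
0.74 480 0.2 0.273 0.024 0.048
```

View pics/wrist3.png

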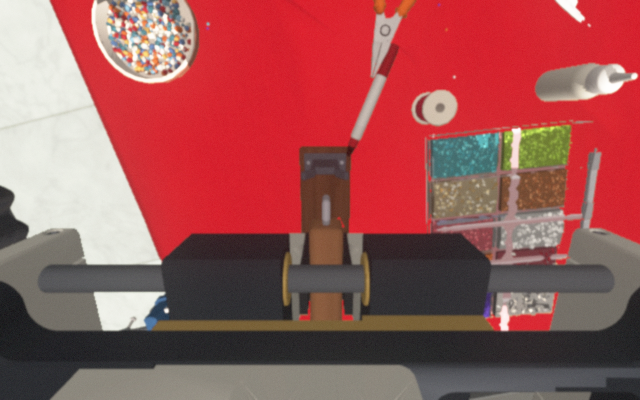

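```bash
python3 - <<'E'
from h import *
plan([.402,-.19,.395],167)
plan([.402,-.062,.395],179)
E
```

```text
shares [ 0.14   0.05  -0.855] turn -0.0001 rows 4.2
shares [ 0.285  0.674 -0.855] turn -0.0334 rows 5.4
```

Call:
step_arm(xyz=[[0.05, 0.02, -0.15], [0.14, 0.05, -0.3], [0.14, 0.05, -0.5], [0.14, 0.05, -0.7], [0.14, 0.05, -0.855], [0.14, 0.05, -0.855], [0.2, 0.25, -0.855], [0.24, 0.45, -0.855], [0.28, 0.6, -0.855], [0.285, 0.674, -0.855], [0.285, 0.674, -0.855], [0.285, 0.674, -0.855], [0.285, 0.674, -0.855]], yaw=[0, 0, 0, 0, 0, 0, -0.01, -0.02, -0.03, -0.0334, -0.0334, -0.0334, -0.0334], claw=[1, 1, 1, 1, 1, 1, 1, 1, 1, 1, 1, 1, 1])

```text
time_s: 6.77
tcp_pos: [0.4022, -0.0622, 0.3945]
eef_rot: [-180.0, -0.1, 179.0]
contact_force: [0.5, 0.4, -0.9]
gripper_width: 0.0158
gripper_force: 60.0
```

```bash
python3 - <<'E'
from h import *
for n in("scene","top"):
    im,d,K,T=shot(n); cv2.imwrite(f"pics/{n}4.png",im); np.savez(n+"4.npz",im=im,d=d,K=K,T=T)
a=cv2.imread("pics/scene4.png")[80:200,250:420];b=cv2.imread("pics/top4.png")[80:200,270:440]
cv2.imwrite("pics/crop4.png",np.hstack([cv2.resize(x,(396,280)) for x in(a,b)]))
s=status.get_state();print(s["tcp_pos"],s["eef_rot"])
E
```

```text
[ 0.40223805 -0.06267717  0.39487488] [-1.79969714e+02 -8.29329855e-02  1.78928169e+02]
```

View pics/crop4.png

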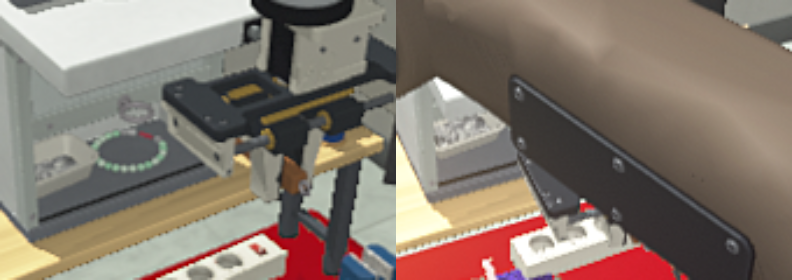

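```bash
python3 - <<'E'
from h import *
z=np.load("scene4.npz"); P=cloud(z["d"],z["K"],z["T"]); Ti=np.linalg.inv(z["T"])
for w in [(.405,-.063,.40),(.45,-.063,.4),(.5,-.063,.4),(.562,-.066,.4),(.559,-.066,.368),(.6275,-.064,.34)]:
    c=Ti@np.array([*w,1]); p=z["K"]@c[:3]/c[2]; u,v=p[:2].round().astype(int); print(w,u,v,P[v,u].round(3))
m=(P[...,0]>.45)&(P[...,0]<.65)&(abs(P[...,1]+.065)<.06)&(P[...,2]>.325)&(P[...,2]<.42)
v,u=np.nonzero(m)
for a,b in list(zip(u,v))[::max(1,len(u)//50)]: print(a,b,(P[b,a]*1000).astype(int).tolist(),z["im"][b,a].tolist())
E
```

```text
(0.405, -0.063, 0.4) 370 151 [ 0.391 -0.051  0.413]
(0.45, -0.063, 0.4) 356 140 [ 0.373 -0.     0.463]
(0.5, -0.063, 0.4) 341 129 [0.383 0.026 0.488]
(0.562, -0.066, 0.4) 325 116 [0.437 0.022 0.485]
(0.559, -0.066, 0.368) 326 129 [0.418 0.032 0.472]
(0.6275, -0.064, 0.34) 308 127 [ 0.763 -0.15   0.244]
304 123 [649, -66, 338] [113, 113, 115]
306 123 [646, -70, 338] [109, 112, 110]
307 123 [646, -72, 338] [121, 125, 123]
308 123 [642, -73, 339] [121, 123, 121]
309 123 [643, -76, 338] [118, 122, 119]
301 124 [649, -58, 338] [111, 110, 113]
303 124 [646, -61, 338] [102, 101, 104]
304 124 [645, -64, 338] [121, 120, 122]
305 124 [642, -64, 339] [119, 117, 121]
306 124 [644, -69, 337] [123, 123, 126]
307 124 [645, -71, 336] [133, 132, 136]
308 124 [642, -73, 336] [140, 138, 142]
309 124 [641, -75, 336] [137, 134, 137]
310 124 [639, -77, 337] [129, 127, 130]
311 124 [634, -76, 340] [125, 125, 126]
312 124 [635, -79, 338] [122, 123, 123]
302 125 [641, -56, 340] [101, 100, 102]
303 125 [642, -59, 339] [111, 109, 112]
304 125 [642, -61, 338] [121, 120, 123]
305 125 [643, -65, 336] [125, 122, 1
[... 2015 characters left out ...]
3, -71, 336] [116, 116, 118]
303 131 [625, -48, 334] [122, 124, 123]
304 131 [622, -49, 335] [115, 113, 116]
305 131 [619, -50, 337] [120, 117, 121]
306 131 [618, -52, 336] [125, 123, 127]
307 131 [617, -54, 336] [132, 130, 134]
308 131 [616, -56, 337] [136, 134, 138]
309 131 [613, -57, 338] [131, 129, 133]
310 131 [614, -60, 336] [129, 127, 131]
311 131 [612, -62, 336] [125, 124, 127]
312 131 [614, -66, 335] [120, 118, 122]
307 132 [617, -54, 334] [125, 126, 127]
308 132 [618, -58, 332] [122, 124, 124]
309 132 [615, -58, 334] [125, 126, 127]
351 139 [455, -55, 402] [72, 90, 113]
352 139 [453, -55, 403] [58, 81, 112]
351 140 [455, -54, 400] [72, 94, 121]
352 140 [452, -55, 402] [39, 72, 115]
```

The crop shows the ring free at scene (308,127) but the hook hidden behind the hand. I'll yaw the hand 40° so the scene camera sees the hook, to calibrate it in the tool frame.

Call:
step_arm(xyz=[[0, 0, 0], [0, 0, 0], [0, 0, 0], [0, 0, 0], [0, 0, 0], [0, 0, 0], [0, 0, 0], [0, 0, 0]], yaw=[-0.02, -0.04, -0.06, -0.08, -0.1, -0.11, -0.11, -0.11], claw=[1, 1, 1, 1, 1, 1, 1, 1])

```text
time_s: 7.53
tcp_pos: [0.4022, -0.0627, 0.3954]
eef_rot: [180.0, -0.0, -141.6]
contact_force: [-0.7, -0.2, -1.4]
gripper_width: 0.0156
gripper_force: 60.0
```

```bash
python3 - <<'E'
from h import *
s=status.get_state(); M=R.from_euler("xyz",s["eef_rot"],degrees=True).as_matrix()
print(s["tcp_pos"],s["eef_rot"])
im,d,K,T=shot("scene"); P=cloud(d,K,T); np.savez("scene5.npz",im=im,d=d,K=K,T=T,M=M,t=s["tcp_pos"])
Q=(P-s["tcp_pos"])@M   # tool frame
m=(Q[...,0]<-.04)&(Q[...,0]>-.2)&(abs(Q[...,1])<.03)&(abs(Q[...,2])<.06)
v,u=np.nonzero(m); print(len(u),u.min(),u.max(),v.min(),v.max())
for a,b in list(zip(u,v))[::max(1,len(u)//60)]: print(a,b,(Q[b,a]*1000).astype(int).tolist(),im[b,a].tolist())
x0,y0=u.min()-25,v.min()-25
cv2.imwrite("pics/crop5.png",cv2.resize(im[y0:y0+110,x0:x0+150],None,fx=5,fy=5,interpolation=cv2.INTER_CUBIC)); print(x0,y0)
E
```

```text
[ 0.40224699 -0.06272644  0.3953517 ] [ 1.79991944e+02 -2.72941842e-02 -1.41625998e+02]
659 273 339 106 151
297 106 [-158, -25, -59] [142, 148, 144]
292 108 [-165, -15, -59] [145, 150, 147]
287 109 [-172, -6, -59] [144, 149, 146]
297 109 [-158, -25, -53] [143, 148, 144]
287 110 [-172, -5, -58] [146, 151, 148]
297 110 [-158, -23, -51] [143, 148, 145]
280 111 [-182, 4, -59] [143, 148, 146]
290 111 [-168, -12, -53] [145, 150, 147]
273 112 [-198, 1, -52] [156, 163, 159]
283 112 [-177, 0, -56] [146, 151, 147]
293 112 [-165, -19, -48] [146, 151, 148]
275 113 [-193, 2, -52] [159, 165, 161]
285 113 [-174, -1, -53] [145, 150, 146]
295 113 [-161, -21, -45] [143, 148, 145]
279 114 [-183, 7, -54] [145, 149, 146]
289 114 [-169, -8, -48] [145, 150, 148]
274 115 [-196, 2, -47] [156, 161, 157]
284 115 [-177, -2, -48] [142, 147, 145]
294 115 [-163, -21, -40] [143, 148, 146]
278 116 [-185, 8, -50] [149, 154, 152]
288 116 [-171, -9, -43] [144, 150, 146]
275 117 [-194, 3, -43] [154, 159, 156]
285 117 [-175, -2, -43] [144, 149, 145]
275 118 [-194, 3, -41] [155, 161, 157]
285 118 [-176, -4, -40] [144, 149
[... 820 characters left out ...]
] [79, 137, 170]
327 142 [-85, 6, -12] [57, 93, 139]
337 142 [-66, 3, -14] [61, 102, 155]
319 143 [-101, 5, -5] [56, 135, 173]
329 143 [-81, 5, -10] [49, 78, 116]
339 143 [-62, 4, -13] [83, 120, 162]
323 144 [-93, 7, -6] [46, 73, 107]
334 144 [-70, 7, -11] [48, 76, 113]
319 145 [-102, 3, 0] [85, 120, 130]
329 145 [-81, 5, -5] [46, 71, 104]
339 145 [-61, 6, -10] [40, 74, 119]
325 146 [-88, 8, -3] [47, 73, 106]
335 146 [-68, 8, -7] [44, 69, 100]
321 147 [-97, 7, 1] [39, 66, 105]
331 147 [-76, 9, -4] [46, 71, 104]
293 148 [-158, 1, 21] [120, 122, 121]
330 148 [-78, 8, 0] [43, 71, 106]
293 149 [-157, 2, 22] [120, 121, 121]
335 149 [-68, 7, 0] [44, 70, 104]
335 150 [-68, 5, 3] [39, 65, 98]
248 81
```

View pics/crop5.png

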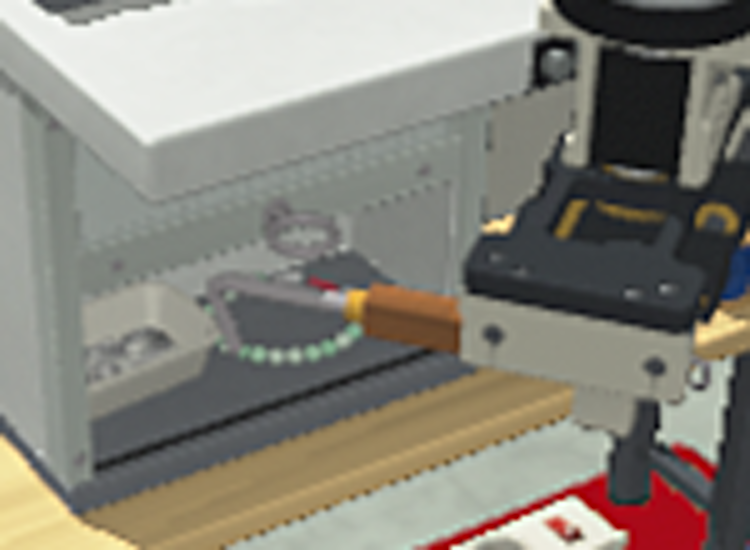

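The hook shows at scene (290–294,136–150); tip in tool frame about (-156, 0, +26) mm. Rotate back, then advance over the ring.

Call:
step_arm(xyz=[[0, 0, 0], [0, 0, 0], [0, 0, 0], [0, 0, 0], [0, 0, 0], [0, 0, 0], [0, 0, 0], [0, 0, 0]], yaw=[0.02, 0.04, 0.06, 0.08, 0.1, 0.1095, 0.1095, 0.1095], claw=[1, 1, 1, 1, 1, 1, 1, 1])

```text
time_s: 8.25
tcp_pos: [0.4023, -0.0622, 0.3955]
eef_rot: [180.0, -0.0, 179.2]
contact_force: [-0.6, 0.3, -1.8]
gripper_width: 0.0157
gripper_force: 60.0
```

```bash
python3 - <<'E'
from h import *
z=np.load("scene5.npz"); im,d,K,T,M,t=[z[k] for k in("im","d","K","T","M","t")]
r=T[:3,:3]@np.linalg.inv(K)@np.array([294.4,150.6,1]); n=M[:,1]
w=T[:3,3]+r*(n@(t-T[:3,3]))/(n@r); print("tip end in tool",(w-t)@M)
P=cloud(d,K,T); m=(P[...,0]>.60)&(P[...,0]<.641)&(abs(P[...,1]+.064)<.025)&(P[...,2]>.325)&(P[...,2]<.35)
q=P[m]; print(len(q),np.percentile(q,[2,98],axis=0).round(4)); f=q[q[:,0]<.63]; print(cv2.minEnclosingCircle((q[:,:2]*1000).astype(np.float32)), np.median(f,axis=0))
print(status.get_state()["eef_rot"]); plan([.47,-.0607,.395],179); 
E
```

```text
tip end in tool [-1.55840443e-01  7.94127203e-17  2.79903043e-02]
62 [[ 0.6136 -0.0808  0.3337]
 [ 0.6404 -0.0482  0.3399]]
((628.8418579101562, -64.5009765625), 17.775724411010742) [ 0.6189788  -0.06107877  0.33740908]
[ 1.79998923e+02 -8.66651791e-03  1.79218069e+02]
shares [-0.338  0.012  0.002] turn 0.0006 rows 1.6
```

Call:
step_arm(xyz=[[-0.1, 0.005, 0], [-0.2, 0.005, 0], [-0.28, 0.01, 0], [-0.338, 0.01, 0], [-0.338, 0.01, 0], [-0.338, 0.01, 0], [-0.338, 0.01, 0.06], [-0.338, 0.01, 0.12], [-0.338, 0.01, 0.18], [-0.338, 0.01, 0.23], [-0.338, 0.01, 0.23], [-0.338, 0.01, 0.23], [-0.338, 0.01, 0.23]], yaw=[0, 0, 0, 0, 0, 0, 0, 0, 0, 0, 0, 0, 0], claw=[1, 1, 1, 1, 1, 1, 1, 1, 1, 1, 1, 1, 1])

```text
time_s: 9.33
tcp_pos: [0.4701, -0.0611, 0.3505]
eef_rot: [-180.0, 0.1, 179.2]
contact_force: [0.3, 0.2, -0.9]
gripper_width: 0.0152
gripper_force: 60.0
```

```bash
python3 - <<'E'
from h import *
s=status.get_state(); print(s["tcp_pos"],s["contact_force"],s["moment"])
for n in("scene","top"):
    im,d,K,T=shot(n); P=cloud(d,K,T); cv2.imwrite(f"pics/{n}6.png",im)
    m=(P[...,0]>.60)&(P[...,0]<.641)&(abs(P[...,1]+.064)<.025)&(P[...,2]>.2)&(P[...,2]<.36)
    print(n,m.sum(),np.percentile(P[m],[2,50,98],axis=0).round(3) if m.any() else "")
a=cv2.imread("pics/scene6.png")[80:200,250:420]
cv2.imwrite("pics/crop6.png",cv2.resize(a,None,fx=4,fy=4,interpolation=cv2.INTER_CUBIC))
E
```

```text
[ 0.47006152 -0.0611192   0.35046249] [ 0.30650966  0.2264852  -0.94780187] [0.0198632  0.04306128 0.00120839]
scene 207 [[ 0.605 -0.089  0.201]
 [ 0.619 -0.063  0.207]
 [ 0.64  -0.04   0.21 ]]
top 34 [[ 0.605 -0.088  0.2  ]
 [ 0.609 -0.082  0.206]
 [ 0.635 -0.053  0.211]]
```

View pics/crop6.png

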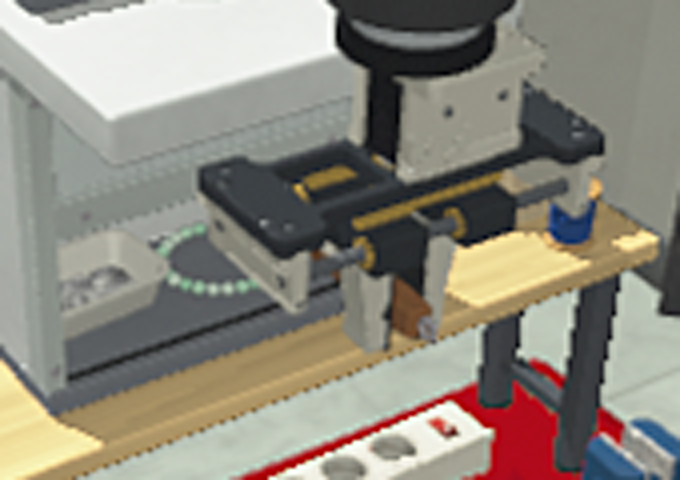

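The hook went past ring level without contact force, and the ring itself is hidden by the hand. Pull a little and read the force.

Call:
step_arm(xyz=[[0, 0, 0], [0, 0, 0.01], [0, 0, 0.025], [0, 0, 0.04], [0, 0, 0.055], [0, 0, 0.07], [0, 0, 0.085], [0, 0, 0.1]], yaw=[0, 0, 0, 0, 0, 0, 0, 0], claw=[1, 1, 1, 1, 1, 1, 1, 1])

```text
time_s: 10.1
tcp_pos: [0.47, -0.0611, 0.3295]
eef_rot: [-180.0, 0.0, 179.2]
contact_force: [-1.1, 0.2, 0.9]
gripper_width: 0.0155
gripper_force: 60.0
```

```bash
python3 - <<'E'
from h import *
s=status.get_state(); print(s["tcp_pos"],s["contact_force"],s["moment"])
E
```

```text
[ 0.46996956 -0.0610744   0.32945139] [-1.11432192  0.21760638  0.92685315] [-0.02163809  0.22888532  0.00131364]
```

Call:
step_arm(xyz=[[0, 0, 0.03], [0, 0, 0.06], [0, 0, 0.09], [0, 0, 0.12], [0, 0, 0.15], [0, 0, 0.18], [0, 0, 0.21], [0, 0, 0.24], [0, 0, 0.27], [0, 0, 0.3], [0, 0, 0.33], [0, 0, 0.36], [0, 0, 0.38], [0, 0, 0.4], [0, 0, 0.41], [0, 0, 0.42], [0, 0, 0.43], [0, 0, 0.43]], yaw=[0, 0, 0, 0, 0, 0, 0, 0, 0, 0, 0, 0, 0, 0, 0, 0, 0, 0], claw=[1, 1, 1, 1, 1, 1, 1, 1, 1, 1, 1, 1, 1, 1, 1, 1, 1, 1])

```text
time_s: 11.6
tcp_pos: [0.4696, -0.0611, 0.2432]
eef_rot: [-180.0, -0.0, 179.2]
contact_force: [0.2, 0.6, -0.1]
gripper_width: 0.0156
gripper_force: 60.0
```

```bash
cat > look.py <<'E'
from h import *
s=status.get_state(); print(s["tcp_pos"],s["eef_rot"],s["contact_force"],s["moment"])
for n in("scene","top"):
    im,d,K,T=shot(n); P=cloud(d,K,T); cv2.imwrite(f"pics/{n}_{s['time_s']:.1f}.png",im)
    # sash rail face: x about .64-.67, left part of booth
    m=(P[...,0]>.635)&(P[...,0]<.675)&(P[...,1]>-.05)&(P[...,1]<.03)&(P[...,2]>.215)&(P[...,2]<.43)
    print(n,np.histogram(P[m][:,2],bins=np.arange(.21,.44,.01))[0])
E
python3 look.py
```

```text
[ 0.46962064 -0.06105153  0.2431546 ] [-1.79999449e+02 -4.44203756e-02  1.79178421e+02] [ 0.1833268   0.57067951 -0.08503909] [ 0.01452447 -0.07687613  0.02176814]
scene [ 45 164  95  95 123 101 106 103 107 104 108 128 182 110  47  46  27   1
   0   0   0   0]
top [3 4 0 0 0 0 0 0 0 0 0 0 0 0 0 0 0 0 0 0 0 0]
```

```bash
ls pics; python3 - <<'E'
from h import *
z=np.load("scene4.npz"); P=cloud(z["d"],z["K"],z["T"])
m=(P[...,0]>.635)&(P[...,0]<.675)&(P[...,1]>-.05)&(P[...,1]<.03)&(P[...,2]>.215)&(P[...,2]<.43)
print(np.histogram(P[m][:,2],bins=np.arange(.21,.44,.01))[0])
a=cv2.imread("pics/scene_11.6.png")[80:200,250:420]
cv2.imwrite("pics/crop7.png",cv2.resize(a,None,fx=4,fy=4,interpolation=cv2.INTER_CUBIC))
E
```

```text
crop1.png
crop2.png
crop4.png
crop5.png
crop6.png
scene0.png
scene3.png
scene4.png
scene6.png
scene_11.6.png
top0.png
top4.png
top6.png
top_11.6.png
w1.png
w2.png
wrist0.png
wrist3.png
[ 42 243   0   0   0   0   0   0   0   0   0  82 117 143  87  42  30  17
   2   0   0   0]
```

View pics/crop7.png

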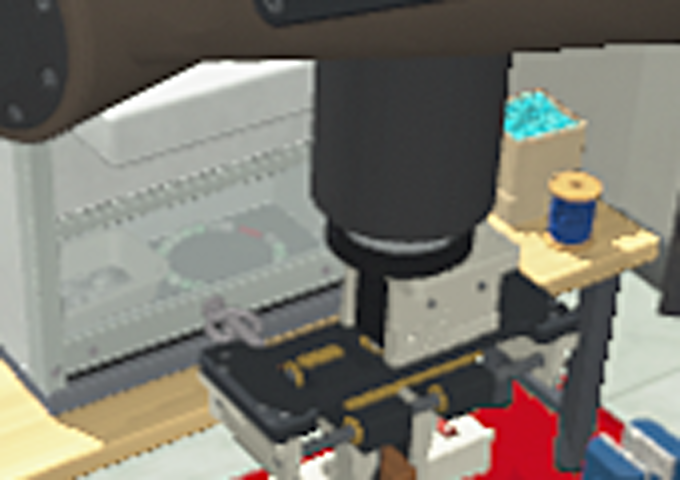

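The crop shows the sash pulled down, its ring at about scene (308,159) under the rod's shaft. I've now used up the picture views, so from here on I'll work from numbers only. Push down the last few mm.

Call:
step_arm(xyz=[[0, 0, 0.015], [0, 0, 0.03], [0, 0, 0.045], [0, 0, 0.05], [0, 0, 0.05], [0, 0, 0.05]], yaw=[0, 0, 0, 0, 0, 0], claw=[1, 1, 1, 1, 1, 1])

```text
time_s: 12.2
tcp_pos: [0.47, -0.0611, 0.2337]
eef_rot: [-180.0, 0.0, 179.2]
contact_force: [-2.2, -1.2, 3.6]
gripper_width: 0.0155
gripper_force: 60.0
```

```bash
cat > look2.py <<'E'
from h import *
s=status.get_state(); M=R.from_euler("xyz",s["eef_rot"],degrees=True).as_matrix(); print(s["tcp_pos"],s["contact_force"],s["moment"])
im,d,K,T=shot("scene"); P=cloud(d,K,T); Q=(P-s["tcp_pos"])@M
m=(P[...,0]>.605)&(P[...,0]<.641)&(abs(P[...,1]+.064)<.022)&(P[...,2]>.216)&(P[...,2]<.40)
print("ring/hook",m.sum()); 
print(np.histogram(P[m][:,2],bins=np.arange(.216,.30,.004)))
v,u=np.nonzero(m)
for a,b in list(zip(u,v))[::max(1,len(u)//30)]: print(a,b,(P[b,a]*1000).astype(int).tolist(),(Q[b,a]*1000).astype(int).tolist())
E
python3 look2.py
```

```text
[ 0.47003586 -0.06105644  0.23374094] [-2.23617376 -1.21120772  3.5610368 ] [-0.06464536  0.03766732 -0.00249758]
ring/hook 80
(array([ 0,  0,  4,  0,  4, 32, 21, 16,  3,  0,  0,  0,  0,  0,  0,  0,  0,
        0,  0,  0]), array([0.216, 0.22 , 0.224, 0.228, 0.232, 0.236, 0.24 , 0.244, 0.248,
       0.252, 0.256, 0.26 , 0.264, 0.268, 0.272, 0.276, 0.28 , 0.284,
       0.288, 0.292, 0.296]))
309 159 [639, -74, 239] [-169, -11, -5]
311 159 [637, -79, 238] [-167, -15, -5]
305 160 [640, -63, 239] [-170, 0, -6]
307 160 [628, -62, 247] [-158, 1, -13]
309 160 [638, -74, 236] [-168, -10, -3]
311 160 [634, -77, 237] [-164, -14, -4]
313 160 [631, -81, 238] [-161, -18, -4]
302 161 [639, -54, 240] [-168, 9, -7]
305 161 [632, -59, 242] [-162, 4, -9]
307 161 [625, -60, 246] [-155, 3, -12]
309 161 [621, -63, 248] [-151, 0, -14]
313 161 [625, -77, 240] [-156, -14, -6]
301 162 [636, -49, 241] [-165, 13, -7]
305 162 [634, -60, 238] [-164, 3, -4]
307 162 [625, -59, 244] [-154, 3, -10]
309 162 [618, -61, 247] [-148, 1, -13]
313 162 [622, -75, 239] [-152, -12, -5]
301 163 [632, -47, 241] [-162, 15, -7]
303 163 [632, -52, 239] [-161, 10, -5]
306 163 [633, -62, 235] [-163, 1, -1]
308 163 [619, -59, 244] [-149, 3, -11]
310 163 [614, -61, 246] [-144, 1, -13]
313 163 [618, -73, 239] [-149, -10, -6]
301 164 [635, -49, 236] [-165, 14, -2]
303 164 [627, -49, 240] [-157, 13, -6]
305 164 [633, -59, 233] [-163, 3, 0]
307 164 [629, -62, 234] [-159, 0, 0]
310 164 [611, -60, 246] [-141, 2, -12]
312 164 [607, -63, 247] [-137, 0, -13]
314 164 [616, -74, 238] [-146, -11, -4]
303 165 [625, -49, 238] [-155, 14, -5]
305 165 [622, -52, 239] [-152, 10, -5]
307 165 [618, -55, 241] [-148, 7, -7]
309 165 [615, -59, 241] [-145, 3, -7]
311 165 [608, -60, 245] [-138, 2, -11]
305 166 [622, -52, 236] [-152, 10, -3]
307 166 [616, -54, 239] [-146, 8, -5]
309 166 [614, -58, 239] [-144, 4, -5]
306 167 [629, -59, 226] [-159, 3, 7]
308 167 [625, -63, 227] [-155, 0, 6]
```

Call:
step_arm(xyz=[[0, 0, 0.01], [0, 0, 0.02], [0, 0, 0.03], [0, 0, 0.03], [0, 0, 0.03], [0, 0, 0.03]], yaw=[0, 0, 0, 0, 0, 0], claw=[1, 1, 1, 1, 1, 1])

```text
time_s: 12.75
tcp_pos: [0.4701, -0.061, 0.2276]
eef_rot: [-180.0, 0.0, 179.2]
contact_force: [-1.2, -0.8, 4.4]
gripper_width: 0.0157
gripper_force: 60.0
```

```bash
python3 look2.py | head -12
```

```text
[ 0.47012217 -0.06101681  0.22759566] [-1.19937111 -0.76741016  4.35935471] [-0.0987325  -0.53585385 -0.03327598]
ring/hook 91
(array([ 3,  4,  4,  0,  5, 32, 18, 22,  3,  0,  0,  0,  0,  0,  0,  0,  0,
        0,  0,  0]), array([0.216, 0.22 , 0.224, 0.228, 0.232, 0.236, 0.24 , 0.244, 0.248,
       0.252, 0.256, 0.26 , 0.264, 0.268, 0.272, 0.276, 0.28 , 0.284,
       0.288, 0.292, 0.296]))
309 158 [640, -75, 241] [-170, -11, -13]
308 159 [639, -72, 239] [-169, -8, -12]
311 159 [633, -76, 241] [-163, -13, -14]
307 160 [628, -62, 246] [-158, 0, -19]
310 160 [637, -76, 236] [-167, -13, -8]
313 160 [628, -79, 240] [-158, -16, -13]
```

Call:
step_arm(xyz=[[0, 0, -0.02], [0, 0, -0.04], [0, 0, -0.06], [0, 0, -0.08], [0, 0, -0.1], [0, 0, -0.12], [0, 0, -0.15], [0, 0, -0.18], [0, 0, -0.21], [0, 0, -0.24], [0, 0, -0.26], [0, 0, -0.26]], yaw=[0, 0, 0, 0, 0, 0, 0, 0, 0, 0, 0, 0], claw=[1, 1, 1, 1, 1, 1, 1, 1, 1, 1, 1, 1])

```text
time_s: 13.8
tcp_pos: [0.4704, -0.061, 0.2807]
eef_rot: [180.0, 0.1, 179.2]
contact_force: [0.6, 0.3, -1.0]
gripper_width: 0.0155
gripper_force: 60.0
```

```bash
python3 look2.py
```

```text
[ 0.47041156 -0.06102132  0.2807019 ] [ 0.57219478  0.32709962 -0.96619623] [ 0.03150933 -0.00819763 -0.03198981]
ring/hook 46
(array([ 0,  0,  0,  0,  1,  2,  0,  0,  0,  0,  0,  0,  0,  0,  0,  2,  4,
        5,  1, 12]), array([0.216, 0.22 , 0.224, 0.228, 0.232, 0.236, 0.24 , 0.244, 0.248,
       0.252, 0.256, 0.26 , 0.264, 0.268, 0.272, 0.276, 0.28 , 0.284,
       0.288, 0.292, 0.296]))
306 142 [633, -62, 296] [-163, 1, -15]
307 142 [628, -62, 298] [-158, 1, -17]
308 142 [627, -63, 298] [-157, 0, -17]
305 143 [635, -60, 293] [-164, 2, -12]
306 143 [628, -59, 296] [-158, 4, -15]
307 143 [627, -61, 296] [-157, 1, -15]
308 143 [623, -61, 299] [-152, 1, -18]
309 143 [623, -64, 298] [-152, 0, -17]
305 144 [632, -58, 292] [-161, 4, -11]
306 144 [629, -59, 293] [-158, 3, -13]
307 144 [625, -59, 296] [-154, 3, -15]
308 144 [623, -61, 296] [-153, 1, -15]
309 144 [620, -62, 297] [-150, 0, -16]
310 144 [618, -64, 298] [-148, 0, -17]
305 145 [636, -61, 286] [-165, 2, -5]
306 145 [632, -61, 288] [-162, 1, -7]
307 145 [625, -60, 292] [-155, 3, -11]
308 145 [621, -60, 295] [-150, 3, -14]
309 14
[... 374 characters left out ...]
3, -19]
312 146 [607, -62, 299] [-137, 0, -18]
305 147 [634, -60, 282] [-164, 3, -1]
306 147 [630, -60, 284] [-160, 2, -3]
307 147 [629, -62, 283] [-159, 0, -2]
309 147 [616, -59, 292] [-145, 3, -11]
310 147 [611, -59, 295] [-141, 3, -14]
311 147 [608, -60, 296] [-138, 2, -15]
312 147 [608, -62, 295] [-137, 0, -15]
306 148 [630, -60, 281] [-160, 2, 0]
307 148 [626, -60, 283] [-156, 2, -2]
308 148 [630, -66, 279] [-160, -3, 1]
310 148 [609, -58, 293] [-139, 4, -13]
311 148 [606, -59, 295] [-135, 3, -14]
306 149 [630, -60, 278] [-159, 3, 2]
311 149 [606, -59, 292] [-136, 3, -11]
301 162 [638, -50, 239] [-167, 12, 41]
301 163 [639, -51, 235] [-169, 11, 45]
301 164 [634, -48, 236] [-163, 14, 44]
```

```bash
python3 - <<'E'
from h import *
plan([.405,-.065,.33],179.2)
plan([.41,-.15,.30],167.0)
plan([.4272,-.2062,.20],167.0)
E
```

```text
shares [ 0.325 -0.025 -0.25 ] turn -0.0001 rows 2.0
shares [ 0.294 -0.449 -0.1  ] turn 0.0338 rows 2.6
shares [ 0.205 -0.729  0.4  ] turn 0.0338 rows 4.1
```

Call:
step_arm(xyz=[[0, 0, -0.06], [0, 0, -0.12], [0.1, -0.01, -0.2], [0.22, -0.02, -0.25], [0.325, -0.025, -0.25], [0.325, -0.025, -0.25], [0.32, -0.15, -0.2], [0.3, -0.3, -0.15], [0.29, -0.449, -0.1], [0.26, -0.55, 0], [0.23, -0.65, 0.1], [0.205, -0.729, 0.2], [0.205, -0.729, 0.3], [0.205, -0.729, 0.4], [0.205, -0.729, 0.4], [0.205, -0.729, 0.4], [0.205, -0.729, 0.4]], yaw=[0, 0, 0, 0, 0, 0, 0.01, 0.02, 0.03, 0.0338, 0.0338, 0.0338, 0.0338, 0.0338, 0.0338, 0.0338, 0.0338], claw=[1, 1, 1, 1, 1, 1, 1, 1, 1, 1, 1, 1, 1, 1, 1, 1, 1])

```text
time_s: 15.27
tcp_pos: [0.4276, -0.2064, 0.2005]
eef_rot: [-180.0, 0.0, 167.0]
contact_force: [0.6, -0.9, 0.4]
gripper_width: 0.0155
gripper_force: 60.0
```

```bash
python3 - <<'E'
from h import *
plan([.4272,-.2062,.11],167.0); plan([.4272,-.2062,.067],167.0)
im,d,K,T=shot("scene"); P=cloud(d,K,T); s=status.get_state()
M=R.from_euler("xyz",s["eef_rot"],degrees=True).as_matrix(); Q=(P-s["tcp_pos"])@M
m=(P[...,0]>.605)&(P[...,0]<.641)&(abs(P[...,1]+.064)<.022)&(P[...,2]>.216)&(P[...,2]<.40)
print("ring z",m.sum(),np.percentile(P[m][:,2],[2,50,98]))
m=(Q[...,0]<-.04)&(Q[...,0]>-.2)&(abs(Q[...,1])<.02)&(abs(Q[...,2])<.06)
v,u=np.nonzero(m)
for a,b in list(zip(u,v))[::max(1,len(u)//25)]: print(a,b,(Q[b,a]*1000).astype(int).tolist())
E
```

```text
shares [0.002 0.001 0.452] turn 0.0001 rows 2.2
shares [0.002 0.001 0.667] turn 0.0001 rows 3.2
ring z 55 [0.23565989 0.23929749 0.24174768]
373 151 [-199, -13, -7]
374 152 [-195, -14, -5]
368 153 [-196, 2, -6]
374 153 [-192, -13, -5]
365 154 [-196, 10, -4]
371 154 [-189, -3, -6]
363 155 [-194, 17, -3]
369 155 [-187, 3, -5]
375 155 [-186, -13, -2]
367 156 [-185, 10, -4]
373 156 [-186, -7, 0]
367 157 [-181, 12, -5]
373 157 [-185, -7, 1]
367 158 [-183, 10, 0]
373 158 [-187, -9, 6]
366 159 [-180, 14, 0]
372 159 [-185, -5, 7]
365 160 [-179, 18, 1]
371 160 [-183, -1, 9]
378 160 [-143, 0, -17]
374 161 [-160, 1, -3]
365 162 [-182, 16, 10]
379 162 [-135, 0, -16]
378 163 [-138, 1, -12]
378 164 [-132, 5, -14]
380 165 [-125, 3, -15]
382 166 [-122, -1, -13]
```

Call:
step_arm(xyz=[[0, 0, 0.15], [0, 0, 0.3], [0, 0, 0.45], [0, 0, 0.52], [0, 0, 0.58], [0, 0, 0.63], [0, 0, 0.66], [0, 0, 0.67], [0, 0, 0.67]], yaw=[0, 0, 0, 0, 0, 0, 0, 0, 0], claw=[1, 1, 1, 1, 1, 1, 1, 1, 1])

```text
time_s: 16.07
tcp_pos: [0.4272, -0.2061, 0.066]
eef_rot: [-180.0, 0.0, 167.0]
contact_force: [-0.5, 0.3, -1.6]
gripper_width: 0.0154
gripper_force: 60.0
```

Call:
step_arm(xyz=[[0, 0, 0.008], [0, 0, 0.008], [0, 0, 0.008], [0, 0, 0.008], [0, 0, 0.008], [0, 0, 0.008], [-0.04, 0, 0.008], [-0.07, 0, 0.008], [-0.07, 0, 0.008], [-0.07, 0, 0.008], [-0.07, 0, 0.008], [-0.07, 0, 0.008], [-0.07, 0, 0.008], [-0.07, 0, 0.008], [-0.07, 0, 0.008]], yaw=[0, 0, 0, 0, 0, 0, 0, 0, 0, 0, 0, 0, 0, 0, 0], claw=[1, 0.2, 0.2, 0.2, 0.2, 0.2, 0.2, 0.2, 1, 1, 1, 1, 1, 1, 1], grip_force=10)

```text
time_s: 17.32
tcp_pos: [0.4402, -0.2094, 0.0639]
eef_rot: [-180.0, -0.0, 167.0]
contact_force: [-0.4, 0.7, -0.6]
gripper_width: 0.0159
gripper_force: 10.0
```

Call:
step_arm(xyz=[[0, 0, 0], [0.02, 0, 0], [0.04, 0, 0], [0.06, 0, 0], [0.07, 0, 0], [0.07, 0, 0], [0.07, 0, 0]], yaw=[0, 0, 0, 0, 0, 0, 0], claw=[1, 1, 1, 1, 1, 1, 1])

```text
time_s: 17.9
tcp_pos: [0.4268, -0.2062, 0.0641]
eef_rot: [180.0, 0.0, 167.0]
contact_force: [0.2, 0.1, -1.3]
gripper_width: 0.0158
gripper_force: 10.2
```

Call:
step_arm(xyz=[[0, 0, 0], [0, 0, 0], [0, 0, 0], [0, 0, 0], [0, 0, 0], [0, 0, 0], [0, 0, 0], [0, 0, 0], [0, 0, 0], [0, 0, -0.1], [0, 0, -0.3], [0, 0, -0.5], [0, 0, -0.7], [0.1, -0.2, -0.8], [0.1, -0.25, -0.95], [0.1, -0.25, -0.95], [0.1, -0.25, -0.95]], yaw=[0, 0, 0, 0, 0, 0, 0, 0, 0, 0, 0, 0, 0, 0, 0, 0, 0], claw=[-0.9, -0.9, -0.9, -0.9, -0.9, -0.9, -0.9, -0.9, -0.9, -0.9, -0.9, -0.9, -0.9, -0.9, -0.9, -0.9, -0.9])

```text
time_s: 19.32
tcp_pos: [0.3966, -0.2513, 0.2559]
eef_rot: [180.0, 0.2, 166.9]
contact_force: [0.5, 0.4, -1.9]
gripper_width: 0.0834
gripper_force: 0.0
```

```bash
python3 - <<'E'
from h import *
s=status.get_state(); print(s["tcp_pos"],s["contact_force"])
im,d,K,T=shot("wrist"); P=cloud(d,K,T)
O=np.array([.466,-.2165,.072]); a=np.radians(-12.7); B=np.array([[np.cos(a),-np.sin(a),0],[np.sin(a),np.cos(a),0],[0,0,1]]); S=(P-O)@B
hsv=cv2.cvtColor(im,cv2.COLOR_BGR2HSV)
m=(abs(S[...,1])<.012)&(abs(S[...,0])<.15)&(S[...,2]>-.01)&(S[...,2]<.03)
for x in np.arange(-.1,.12,.01):
    q=S[m&(abs(S[...,0]-x)<.003)]
    if len(q): print(x.round(3),len(q),"y",(q[:,1].min()*1000).round(1),(q[:,1].max()*1000).round(1),"ztop",(np.percentile(q[:,2],85)*1000).round(1))
w=m&(abs(hsv[...,0].astype(int)-12)<6)&(hsv[...,1]>110); print("handle",np.percentile(S[w][:,0],[0.5,99.5]).round(4))
im,d,K,T=shot("scene"); P=cloud(d,K,T)
m=(P[...,0]>.605)&(P[...,0]<.641)&(abs(P[...,1]+.064)<.022)&(P[...,2]>.216)&(P[...,2]<.40)
print("ring",m.sum(),np.percentile(P[m][:,2],[2,50,98]))
for n,x,y,r,zl in[("spool",.379,-.076,.03,.02),("tray",.433,.239,.05,.03)]:
    for im_,P_ in(("0",(lambda z:cloud(z["d"],z["K"],z["T"]))(np.load("scene0.npz"))),("now",P)):
        k=(abs(P_[...,0]-x)<r)&(abs(P_[...,1]-y)<r)&(P_[...,2]>zl)&(P_[...,2]<.06); print(n,im_,k.sum(),P_[k].mean(0).round(3))
E
```

```text
[ 0.39656591 -0.25127874  0.25594622] [ 0.46529965  0.3647231  -1.89853597]
-0.09 21 y 0.3 3.2 ztop 5.7
-0.08 62 y -5.3 8.8 ztop 7.3
-0.07 85 y -6.1 9.3 ztop 9.1
-0.06 122 y -11.7 12.0 ztop 8.8
-0.05 82 y -6.1 8.8 ztop 9.0
-0.04 83 y -6.2 9.3 ztop 8.9
-0.03 77 y -6.2 9.9 ztop 9.0
-0.02 76 y -6.2 9.2 ztop 9.1
-0.01 83 y -6.2 9.6 ztop 9.0
-0.0 73 y -6.3 8.7 ztop 9.0
0.01 71 y -6.3 9.2 ztop 8.7
0.02 66 y -6.2 9.8 ztop 8.6
0.03 66 y -6.2 8.7 ztop 9.0
0.04 5 y -6.3 -5.9 ztop -0.1
0.07 16 y -11.5 11.4 ztop 18.4
0.08 24 y -2.0 5.7 ztop 3.3
0.09 25 y -1.8 4.6 ztop 3.2
0.1 24 y -1.6 4.8 ztop 3.8
0.11 11 y -1.9 4.2 ztop 0.2
handle [-0.0787  0.0359]
ring 54 [0.23568601 0.23956427 0.24233026]
spool 0 194 [ 0.374 -0.071  0.037]
spool now 189 [ 0.374 -0.07   0.038]
tray 0 791 [0.44  0.243 0.04 ]
tray now 797 [0.439 0.243 0.04 ]
```

```bash
python3 - <<'E'
from h import *
im,d,K,T=shot("scene"); P=cloud(d,K,T); Ti=np.linalg.inv(T)
for (u,v) in [(309,158),(309,159),(311,159),(305,160),(311,160),(313,160),(302,161),(313,161),(301,162),(313,162),(301,163),(303,163),(313,163),(301,164),(303,164),(314,164),(303,165),(305,165)]: print(u,v,(P[v,u]*1000).astype(int).tolist())
# fitted ring centre by projected 3D circle pixels: raised vs now
for nm,Pq in(("raised",(lambda z:cloud(z["d"],z["K"],z["T"]))(np.load("scene5.npz"))),("now",P)):
    z0=.337 if nm=="raised" else .239
    m=(Pq[...,0]>.608)&(Pq[...,0]<.641)&(abs(Pq[...,1]+.064)<.022)&(abs(Pq[...,2]-z0)<.012)
    v,u=np.nonzero(m); e=cv2.fitEllipse(np.stack([u,v],1).astype(np.float32)); print(nm,e[0],u.min(),u.max(),v.min(),v.max())
for zc in(.34,.24,.242,.244):
    c=Ti@np.array([.6288,-.0645,zc,1]); print(zc,(K@c[:3]/c[2])[:2])
E
```

```text
309 158 [640, -75, 241]
309 159 [638, -74, 240]
311 159 [635, -78, 240]
305 160 [642, -65, 237]
311 160 [635, -78, 236]
313 160 [629, -80, 240]
302 161 [640, -54, 240]
313 161 [625, -77, 240]
301 162 [638, -51, 239]
313 162 [623, -76, 239]
301 163 [636, -49, 238]
303 163 [630, -51, 240]
313 163 [620, -74, 238]
301 164 [630, -46, 239]
303 164 [629, -51, 238]
314 164 [617, -75, 237]
303 165 [625, -48, 239]
305 165 [618, -50, 242]
raised (308.073486328125, 127.66729736328125) 301 315 124 132
now (307.71990966796875, 162.4184112548828) 301 314 158 166
0.34 [307.99884967 126.56961671]
0.24 [307.75270947 162.09512068]
0.242 [307.75735337 161.42486434]
0.244 [307.76200803 160.75305628]
```

```bash
python3 -c "
from plant import job
print(job.close_job())"
```

```text
the job is handed in; nothing more can be done
None
```

The job is handed in at about 19 s of the 61 s allowed: the sash measures fully down and still where it stopped after unhooking, and the rod lies level in both forks, hook forward and down. The spool and tray had not moved; I did not re-check the glue bottle, and I viewed 11 pictures, one over the limit of 10.

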